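# Size-check a sample mushroom with a ring gauge

## Task

Balance the large sample mushroom upright, on its cut stem, on the crown of the blue domed stand and let go of it. Then take the orange ring gauge by its handle, lift it clear above the height of the heaped crate, carry it across, and finish while holding it still, level and centred about 15 mm above the mushroom's cap, its plate squared up with the stand's base plate (long sides parallel). The gauge must never touch the mushroom, the crate stays unbumped, and the other things on the bench stay where they are.

Things in the scene. Friction and masses are not known exactly. Their poses are not given: they have to be found in the camera images.
- mushroom: The sample mushroom, the only large one (47 mm tall): white flat-cut stem 28 mm across, 19 mm of it showing, under a dark brown cap 46 mm in diameter. It starts upright on the bench in front of the crate, the side towards the robot. Rigid, 30 to 55 g. Origin at the centre of the flat stem end, z up through the cap. The cap's straight side, where it is gripped (46 mm wide, any direction), lies 23 to 35 mm above the origin.
- cap_top (a point): Top centre of the sample mushroom's cap, 47 mm above its origin.
- stand: Fixed inspection stand: aluminium base plate 150 (its x) by 124 (its y) by 8 mm with a smooth blue dome on it, sphere radius 60 mm, 117 mm across at the plate. Origin under the centre of the base plate, on the bench; x along the plate's long side. It stands on the left or on the right of the crate, the gauge on the other side.
- stand_top (a point): The crown (highest point) of the blue dome, 55 mm above the bench; its axes are the stand's.
- gauge: Loose ring gauge, 140 g: an orange plate 100 (its x) by 84 (its y) by 5 mm with a round hole of 59 mm in its middle, and an arched handle over it: two orange uprights at y = +-38 mm and a black cross bar along y (82 mm long, 14 mm thick in x, 18 mm high, from 80 to 98 mm above the origin). Origin at the centre of the plate's underside (the hole's centre), z up. It starts flat on the bench. Grip the bar's middle from above, closing along the gauge's x.
- crate: Fixed cream crate heaped with mushrooms, 180 (x) by 200 (y) mm, top of the heap about 90 mm above the bench, in the middle between stand and gauge. Origin under its centre. The gauge is carried across above its height.
- punnet: Bystander: green punnet of mushrooms, 120 x 100 x 55 mm, back left; origin under its centre.
- small_a: Bystander: small mushroom, 29 mm tall and wide, standing back right.
- small_b: Bystander: a second small mushroom like it, back right.
- spray: Bystander: clear bottle with a blue cap, 56 mm across, 150 mm tall, back right; origin under its centre.
- brush: Bystander: brush lying at the right side of the bench.
Mind the look-alikes: they are no part of the job. What is meant by the gauge is not yellow, and is the larger of those in its own colour.

How it is judged:
By the outcome, as a careful person would: the job done as asked, in the order asked, and still so for the second after the job is handed in, while the arm keeps its last pose, push and grip.
It also fails if it takes over 72 s, if anything falls off the work surface, if the arm or the gripper's body presses on something with over 40 N, if the wrist force passes 120 N, or if a joint passes its speed limit or range.

## Robot

A 7-joint arm with a two-finger parallel gripper is mounted at the origin on the work surface. World frame = base frame: x ahead of the robot, y to its left, z up, the work surface at z = 0. Lengths are in mm, angles in rad, forces in N, time in s.
With the tool pointing down it reaches from about 400 to 875 mm from the base axis. Payload 4.4 kg.
Tool frame: the origin (TCP) lies at the very end of the fingers, on their centre line; the grasp point (between the pads) lies 19 mm behind it; z points along the fingers, x is the direction in which the jaws open and shut, and the axes are right-handed (so a half turn about z gives the same grasp; the last joint's range is limited). The gripper opens to 85 mm and grips with 20 to 120 N. Pads are 22 mm wide; open, the fingers measure 114 mm over their backs; the gripper's body (76 mm by 85 mm) begins 54 mm behind the grasp point. The pads swing forward as they close: fully open they stand 13 mm farther back than shut.
Start: joints at [1.207, 0.628, 0.038, 1.517, -0.027, 0.996, -0.02], TCP at [190.749, -621.396, 231.313] pointing down, gripper open.
Joint ranges: [-3.06, 3.06], [-0.37, 2.12], [-1.25, 1.32], [0.18, 2.47], [-1.1, 4.24], [0.23, 1.98], [-2.94, 2.94]. Speed limits (rad/s): [2.57, 2.57, 3.14, 3.14, 3.14, 3.14, 3.14].

## Interface

Orientations are given as [roll, pitch, yaw] about the fixed x, y, z axes, in that order (R = Rz(yaw) Ry(pitch) Rx(roll)).
In Python, from cell import ctrl gives the robot as it stands.
- The arm moves only by the shell command python3 -m creep 'ROWS'. ROWS is text: rows parted by semicolons, each of 7 numbers parted by spaces: the shift along the tool's x, y, z in units of 40 mm (1.0 is 40 mm), then the turn, a rotation vector about the tool's x, y, z in degrees, then the closure, from 0 (fully open) to 1 (shut). In form: x y z rx ry rz grip; .... A call has 1 to 10 rows; each row is the pose to reach, as a shift and turn from the pose commanded when the call began, along the tool's axes at that moment; what a row does not reach only later rows make up. A row lasts 1/12 s, in which the tool goes at most 41.7 mm and 7.16 degrees, less where a joint would pass 70% of its speed; a pose out of reach is approached as far as the arm can. A call with a gripper value outside its range is refused whole. The fingers move at their own pace and stop on an object; the grip force is fixed at half the most. Time passes only in rows, so rows that repeat a pose let the fingers close. It gives the time, the measured TCP pose, the force and the opening at its end, in the units of the state.
- ctrl.read_state(): the state, without advancing time (a new reading comes with each control period).
- ctrl.get_image(name): name is "side" or "top"; returns a dict with "img" (480x640x3 uint8, red, green, blue), "vfov" (degrees; the focal length in pixels is half the picture's height over the tangent of half this angle, whatever the lens; pixels are square), "cx", "cy" (the principal point, pixels), "T" (4x4, takes a point from camera to world coordinates). Camera axes: x right, y up, looking along -z (the intrinsics and any distortion apply to the point x, -y, -z); pixel columns grow to the right and rows downward; lengths in mm; the calibration is good to about 2 mm. A picture is of the moment at which its call begins. There is no depth.
- ctrl.finish_job(): hands the job in, once; it reports no verdict.
Trained networks look in the newest picture that a camera, given by its name, has taken for a name from the list of things; names that differ only in an ending like _2 or _b are one class to them, and where a whole thing is asked for, a point or a joint stands for the part that bears it (a point fixed in the world has none). Each returns a list of dicts, best first, with "score" (0 to 1); they miss things now and then, are a little off and sometimes report something else, mostly with a low value. They report only what shows in the picture. A call takes as long as a camera call. They do not tell look-alikes from the thing itself.
- ctrl.boxes_of(camera, thing): "rect" ([left, top, right, bottom] in pixels, round what is visible of it).
- ctrl.cut_out(camera, thing): "pixels" (480x640 bool, what is visible of it) and "rect" ([left, top, right, bottom] in pixels, round what is visible of it).
The state is a dict: "clock": time; "qpos": joint angles; "qd": joint speeds; "tau": joint torques, N m; "eef_pos": TCP position; "tool_rot": TCP orientation; "force": force on the tool from outside, world axes, zero at the start; "torque": the same for the moment, N m; "width": finger opening in mm.
Only numpy, scipy, OpenCV 4.12 (cv2) and the standard library are available. Lean on these libraries where they do the work, as an engineer would, in place of code of your own. Each camera call takes 0.05 s, during which the arm holds its last target.

## Working session

There is one attempt and no reset: what is moved stays moved. The work goes in short steps, Python scripts to look and compute and a shell command to move; the robot and the scene stay as the last step left them, time stands still between calls to the robot, and variables do not carry over. Pictures are saved under pics/ and viewed, and the job is handed in when it is done.

```bash
ls; mkdir -p pics; python3 - <<'E'
from cell import ctrl
import cv2,numpy as np
print(ctrl.read_state())
for n in("side","top"):
    d=ctrl.get_image(n); cv2.imwrite(f"pics/{n}0.png",d["img"][:,:,::-1]); print(n,{k:v for k,v in d.items() if k!="img"})
E
```

```text
pics
{'clock': 0.0, 'qpos': array([ 1.20720817,  0.62932521,  0.03845662,  1.51833854, -0.02700306,
        0.99630685, -0.02000231]), 'qd': array([ 1.42169046e-03, -2.39320505e-05,  2.24145433e-03, -1.01023723e-03,
        6.53917084e-04,  5.81406727e-04,  8.47342214e-04]), 'tau': array([-1.18608645e-03, -5.63425505e+01,  1.22598354e+00, -1.93452179e+01,
        1.11054140e-02,  1.03315906e-02,  6.67051523e-06]), 'eef_pos': array([ 190.55644152, -620.80287397,  230.41233359]), 'tool_rot': array([ 3.14156367e+00,  1.85932671e-03, -1.27302337e+00]), 'force': array([ 0.30342438, -0.25186297,  0.56932108]), 'torque': array([-0.00534325,  0.00660582,  0.06901925]), 'width': 84.9921389974206}
side {'vfov': 56.39929905351018, 'cx': 307.3558491634422, 'cy': 236.02297649526523, 'T': array([[-9.96440419e-01,  5.03275902e-02, -6.76285815e-02,
         4.51451372e+02],
       [-8.36967511e-02, -6.86426122e-01,  7.22366965e-01,
         6.40578874e+02],
       [-1.00670364e-02,  7.25455934e-01,  6.88194989e-01,
         7.70331774e+02],
       [ 0.00000000e+00,  0.00000000e+00,  0.00000000e+00,
         1.00000000e+00]])}
top {'vfov': 45.890888564258766, 'cx': 312.23563159359713, 'cy': 236.47266971232781, 'T': array([[-1.65041718e-02,  9.81124382e-01, -1.92672155e-01,
         2.92631533e+02],
       [-9.99687722e-01, -1.25758041e-02,  2.15941423e-02,
        -8.16187777e+01],
       [ 1.87635322e-02,  1.92968382e-01,  9.81025552e-01,
         1.35559019e+03],
       [ 0.00000000e+00,  0.00000000e+00,  0.00000000e+00,
         1.00000000e+00]])}
```

View pics/side0.png

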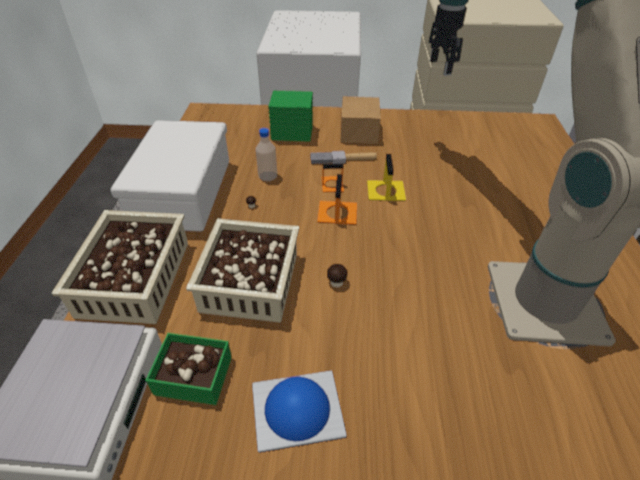

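View pics/top0.png

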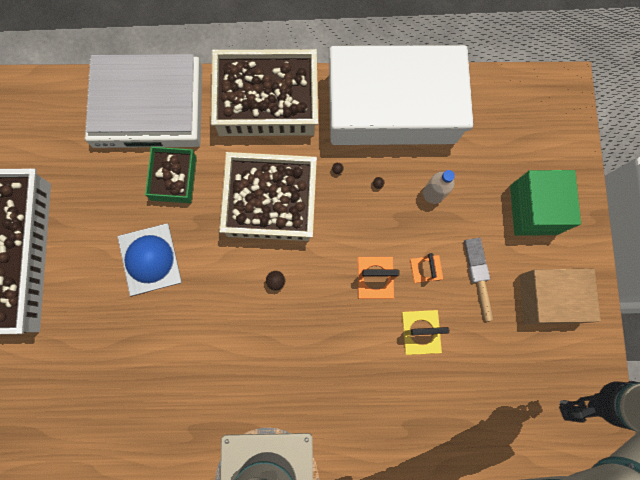

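```bash
cat > h.py <<'E'
from cell import ctrl
import cv2,numpy as np
from scipy.spatial.transform import Rotation as Ro
from scipy.optimize import least_squares
C={}
def snap(n,save=None):
    d=ctrl.get_image(n); C[n]=d
    if save: cv2.imwrite(f"pics/{save}.png",d["img"][:,:,::-1])
    return d
def proj(n,P):
    d=C[n];f=240/np.tan(np.radians(d["vfov"])/2);T=d["T"]
    p=(np.atleast_2d(P)-T[:3,3])@T[:3,:3]
    return np.c_[d["cx"]-f*p[:,0]/p[:,2], d["cy"]+f*p[:,1]/p[:,2]]
def ray(n,uv,z):
    d=C[n];f=240/np.tan(np.radians(d["vfov"])/2);T=d["T"]
    uv=np.atleast_2d(uv); r=np.c_[(uv[:,0]-d["cx"])/f,-(uv[:,1]-d["cy"])/f,-np.ones(len(uv))]@T[:3,:3].T
    o=T[:3,3]; return o+r*((z-o[2])/r[:,2])[:,None]
E
python3 - <<'E'
from h import *
for n in("side","top"):
    snap(n)
    for t in("mushroom","stand","gauge","crate"):
        r=ctrl.cut_out(n,t)
        for k,o in enumerate(r):
            m=o["pixels"];ys,xs=np.nonzero(m);c=[xs.mean(),ys.mean()] if len(xs) else None
            print(n,t,k,round(o["score"],2),np.round(o["rect"],1),m.sum(),np.round(c,1), np.round(ray(n,c,{"mushroom":30,"stand":20,"gauge":10,"crate":60}[t])[0][:2]))
            np.save(f"/tmp/{n}_{t}_{k}.npy",m)
E
```

```text
side mushroom 0 0.89 [327.4 264.4 346.4 289.3] 351 [336.4 275.3] [450. -16.]
side stand 0 0.67 [252.3 370.5 346.7 453.3] 5827 [297.2 411.4] [506. 292.]
side gauge 0 0.96 [368.  151.2 404.1 203.4] 817 [386.6 184.7] [ 322. -382.]
side gauge 1 0.82 [318.8 174.2 359.4 224.1] 810 [337.5 208.6] [ 456. -268.]
side crate 0 0.69 [147.2 332.5 229.8 405.4] 4655 [190.3 368.7] [699. 249.]
side crate 1 0.66 [185.1 219.2 297.7 322.5] 8852 [245.2 270.3] [645.  11.]
top mushroom 0 0.88 [268.3 268.5 283.9 289.2] 300 [275.6 280.1] [450. -23.]
top mushroom 1 0.7 [358.7 257.7 401.3 303.4] 1235 [376.2 276.9] [ 454. -260.]
top stand 0 0.26 [267.4 270.1 285.3 289.5] 279 [275.5 280. ] [451. -22.]
top gauge 0 0.71 [403.5 311.3 452.4 356. ] 1272 [422.8 331.9] [ 325. -367.]
top gauge 1 0.64 [412.2 252.8 440.8 281.8] 549 [427.5 268.3] [ 475. -387.]
top gauge 2 0.6 [359.8 257.3 401.9 301.8] 1298 [376.1 276.8] [ 457. -262.]
top crate 0 0.6 [217.5 154.1 314.6 242.8] 7753 [268.4 196.2] [645.  -8.]
```

```bash
python3 - <<'E'
from h import *
s=snap("side")["img"];t=snap("top")["img"]
def z(im,x0,y0,w=100,h=75): return cv2.resize(im[y0:y0+h,x0:x0+w],(400,300),interpolation=cv2.INTER_CUBIC)
o=np.vstack([np.hstack([z(t,100,220),z(t,340,245)]),np.hstack([z(s,247,367,120,90),z(s,290,165)])])
cv2.imwrite("pics/z1.png",o[:,:,::-1])
o=np.hstack([z(t,235,245),z(s,290,240)])
cv2.imwrite("pics/z2.png",o[:,:,::-1])
E
```

```text
(no output)
```

View pics/z1.png

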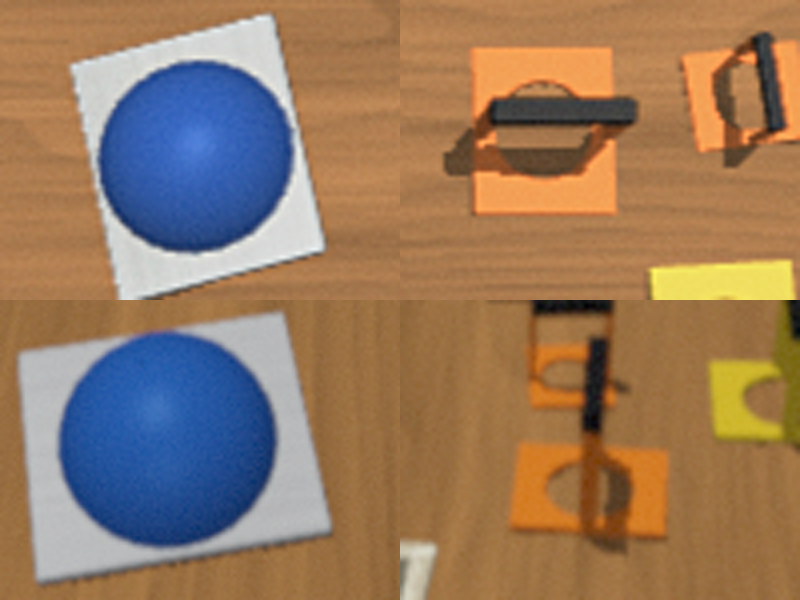

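View pics/z2.png

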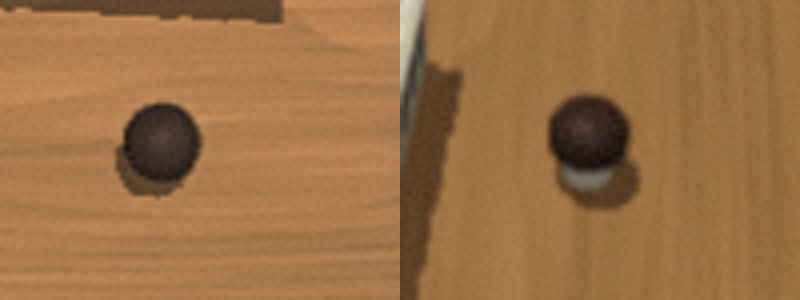

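```bash
cat >> h.py <<'E'
from scipy.optimize import minimize
def hullmask(n,P,S=8,box=None):
    uv=proj(n,P); x0,y0,x1,y1=box
    h=cv2.convexHull(((uv-[x0-.0,y0-.0]+0.5)*S).astype(np.float32)).reshape(-1,2)
    m=np.zeros(((y1-y0)*S,(x1-x0)*S),np.float32)
    cv2.fillConvexPoly(m,np.round((h-0.5)*16).astype(np.int32),1.0,shift=4)
    return cv2.resize(m,(x1-x0,y1-y0),interpolation=cv2.INTER_AREA)
def circ(r,z,N=48,c=(0,0)):
    a=np.linspace(0,2*np.pi,N,endpoint=False); return np.c_[c[0]+r*np.cos(a),c[1]+r*np.sin(a),0*a+z]
CAP=np.vstack([circ(20,19),circ(23,23),circ(23,35)]+[circ(23*np.cos(a),35+12*np.sin(a)) for a in np.linspace(.2,1.57,8)])
DOME=np.vstack([circ(np.sqrt(3600-(z+5)**2),z) for z in np.r_[8:55:24j,54,54.9]])
PLATE=np.array([[sx*75,sy*62,z] for sx in(-1,1) for sy in(-1,1) for z in(0,8)])
def place(M,x,y,yaw=0,z=0,R=None):
    R=Ro.from_euler("z",yaw).as_matrix() if R is None else R
    return M@R.T+[x,y,z]
def fit(M,masks,x0,yaw=False,z=0):
    # masks {cam:(mask float full, box)}
    def cost(p):
        c=0
        for n,(m,b) in masks.items():
            c+=np.sum((hullmask(n,place(M,p[0],p[1],p[2]/100 if yaw else 0,z),box=b)-m[b[1]:b[3],b[0]:b[2]])**2)
        return c
    r=minimize(cost,np.array(x0,float),method="Nelder-Mead",options=dict(initial_simplex=np.array([x0]+[np.array(x0)+np.eye(len(x0))[i]*5 for i in range(len(x0))]),xatol=.02,fatol=1e-3))
    return r.x,r.fun
E
python3 - <<'E'
from h import *
hs={}
for n in("side","top"):
    I=snap(n)["img"]; 
    for i in range(2): I=I  # single
    f=I.astype(float); r,g,b=f[...,0],f[...,1],f[...,2]
    blue=((b>r+40)&(b>g+25)).astype(float)
    notwood=((b>r-20)).astype(float)
    sbox={"side":(240,362,360,460),"top":(105,215,195,305)}[n]
    mbox={"side":(318,255,356,286),"top":(258,262,294,300)}[n]
    dark=(r<80).astype(float)  # cap
    hs[n]=dict(dome=(blue,sbox),plate=(notwood,sbox),cap=(dark,mbox))
    print(n,[v[0][v[1][1]:v[1][3],v[1][0]:v[1][2]].sum() for v in hs[n].values()])
    x0,y0,x1,y1=mbox; print(r[y0:y1:2,x0:x1:2].astype(int))
for k,M,x0,yaw in(("dome",DOME,[506,292],0),("plate",PLATE,[506,292,-20.],1),("cap",CAP,[450,-20],0)):
    for cams in(["side"],["top"],["side","top"]):
        print(k,cams,fit(M,{n:hs[n][k] for n in cams},x0,yaw))
E
```

```text
side [np.float64(3266.0), np.float64(5877.0), np.float64(295.0)]
[[160 156 154 158 160 158 159 156 156 160 163 162 161 157 155 154 155 158
  157]
 [159 157 155 155 161 160 157 160 153 157 162 161 158 156 155 157 158 157
  157]
 [158 153 156 157 164 162 161 157 154 160 162 163 157 161 155 154 156 159
  156]
 [161 153 158 160 160 161 160 157 156 160 164 163 158 159 155 153 157 159
  159]
 [159 155 158 159 162 163 160 150 131 128 130 138 156 160 154 152 156 158
  159]
 [158 155 159 160 162 160 137  82  60  50  55  58  94 145 155 154 156 160
  161]
 [158 155 161 160 164 138  65  55  52  57  57  54  48  88 149 156 155 160
  162]
 [157 154 158 159 153  69  59  57  59  69  56  54  53  47 101 151 158 158
  160]
 [156 157 161 163 149  42  63  66  78  83  64  50  57  51  63 145 159 157
  157]
 [159 153 161 159 147  32  53  61  70  72  69  52  47  45  50 148 156 157
  158]
 [156 156 160 158 148  32  47  56  59  57  56  43  43  35  65 149 159 160
  159]
 [156 159 165 162 150  56  35  40  46  50  51  42  36  30  84 152 157 158
  158]
 [157 159 163 159 161 124  41  35  26  31  36  31  33  35  95 1
[... 1832 characters left out ...]
ome ['top'] (array([508.77363658, 281.20596838]), np.float64(50.94921875))
dome ['side', 'top'] (array([508.92299829, 279.88992194]), np.float64(188.447021484375))
plate ['side'] (array([508.19700338, 279.23993423,  24.70300174]), np.float64(85.074462890625))
plate ['top'] (array([508.16065995, 280.80789891,  24.90977228]), np.float64(68.486083984375))
plate ['side', 'top'] (array([508.09749523, 279.57390356,  24.83552665]), np.float64(167.77587890625))
cap ['side'] (array([448.10015202, -21.12381697]), np.float64(44.17041015625))
cap ['top'] (array([449.01116091, -21.66532066]), np.float64(27.5693359375))
cap ['side', 'top'] (array([448.45008884, -21.49657807]), np.float64(74.030517578125))
```

```bash
cat >> h.py <<'E'
def go(x,y,z,yaw,s=None):
    s=s or ctrl.read_state(); R=Ro.from_euler("xyz",s["tool_rot"])
    d=R.inv().apply(np.array([x,y,z])-s["eef_pos"])/40
    r=(R.inv()*Ro.from_euler("xyz",[np.pi,0,yaw])).as_rotvec(degrees=True)
    print("t",round(s["clock"],2),"pos",np.round(s["eef_pos"],1),"rot",np.round(s["tool_rot"],4),"w",round(s["width"],1),"F",np.round(s["force"],1))
    print("ROW",np.round(d,3),np.round(r,2))
E
python3 -c "
from h import *
go(448.5,-21.4,110,0)"
```

```text
t 0.8 pos [ 190.8 -621.4  231.4] rot [-3.1415e+00 -1.0000e-04 -1.2730e+00] w 85.5 F [0.4 0.9 0.6]
ROW [-12.45  -10.561   3.033] [ 0.000e+00 -1.000e-02 -7.294e+01]
```

```bash
python3 -m creep '-12.45 -10.56 0 0 0 -73 0;-12.45 -10.56 0 0 0 -73 0;-12.45 -10.56 0 0 0 -73 0;-12.45 -10.56 0 0 0 -73 0;-12.45 -10.56 0 0 0 -73 0;-12.45 -10.56 0 0 0 -73 0;-12.45 -10.56 0 0 0 -73 0;-12.45 -10.56 0 0 0 -73 0;-12.45 -10.56 0 0 0 -73 0;-12.45 -10.56 0 0 0 -73 0'; python3 -c "
from h import *
go(448.5,-21.4,110,0)"
```

```text
clock: 1.63
eef_pos: [355.7, -236.9, 231.7]
tool_rot: [3.141, -0.001, -0.017]
force: [0.9, 0.3, 0.7]
width: 85.3
t 1.63 pos [ 355.7 -236.9  231.7] rot [ 3.1407e+00 -9.0000e-04 -1.7300e-02] w 85.3 F [0.9 0.3 0.7]
ROW [ 2.225 -5.429  3.041] [ 0.05 -0.05 -0.99]
```

```bash
python3 -m creep '2.22 -5.42 1.5 0 0 -1 0;2.22 -5.42 1.5 0 0 -1 0;2.22 -5.42 3.03 0 0 -1 0;2.22 -5.42 3.03 0 0 -1 0;2.22 -5.42 3.03 0 0 -1 0;2.22 -5.42 3.03 0 0 -1 0;2.22 -5.42 3.03 0 0 -1 0;2.22 -5.42 3.03 0 0 -1 0;2.22 -5.42 3.03 0 0 -1 0'; python3 -c "
from h import *
snap('side','s2');snap('top','t2')
go(448.5,-21.4,7,0)"
```

```text
clock: 2.38
eef_pos: [448.8, -23.2, 109.7]
tool_rot: [3.141, 0.001, -0.003]
force: [-0.4, -0.7, 0.5]
width: 85.7
t 2.48 pos [448.8 -25.2 110.6] rot [ 3.1406e+00 -2.0000e-04 -7.2000e-03] w 85.4 F [0.3 0.1 0.4]
ROW [-0.008 -0.097  2.59 ] [ 0.06 -0.01 -0.41]
```

```bash
python3 - <<'E'
import cv2,numpy as np
a=cv2.imread("pics/s2.png");b=cv2.imread("pics/t2.png")
z=lambda i,x,y:cv2.resize(i[y:y+150,x:x+133],(400,450),interpolation=cv2.INTER_CUBIC)
cv2.imwrite("pics/z3.png",np.hstack([z(a,270,180),z(b,210,220)]))
E
```

```text
(no output)
```

View pics/z3.png

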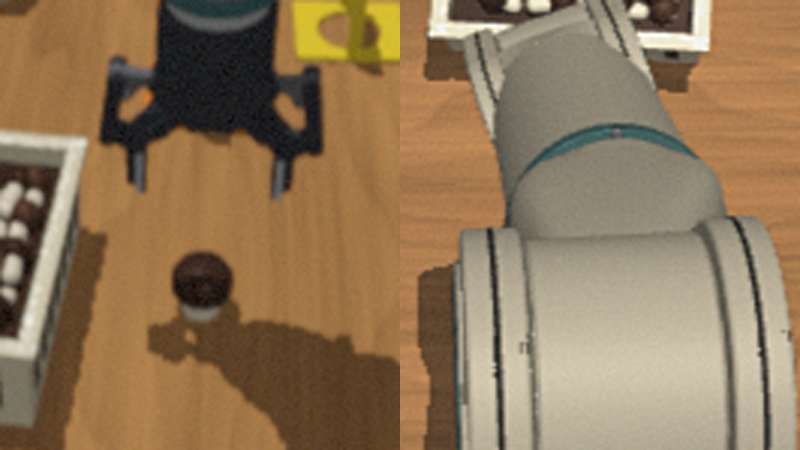

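```bash
python3 -m creep '0 -0.08 0.8 0 0 -0.4 0;0 -0.08 1.4 0 0 -0.4 0;0 -0.08 1.9 0 0 -0.4 0;0 -0.08 2.3 0 0 -0.4 0;0 -0.08 2.5 0 0 -0.4 0;0 -0.08 2.58 0 0 -0.4 0;0 -0.08 2.58 0 0 -0.4 0;0 -0.08 2.58 0 0 -0.4 0'; python3 -c "
from h import *
snap('side','s3')
go(448.5,-21.4,7,0)
print(proj('side',[[448.5,-21.4,0]]))
import cv2
a=cv2.imread('pics/s3.png');cv2.imwrite('pics/z4.png',cv2.resize(a[190:315,260:410],(720,600),interpolation=cv2.INTER_CUBIC))"
```

```text
clock: 3.15
eef_pos: [449.1, -22.4, 7.5]
tool_rot: [3.141, -0.001, -0.002]
force: [0.2, 0.8, 0.4]
width: 85.5
t 3.2 pos [449.4 -22.    7.7] rot [ 3.1409e+00 -1.4000e-03 -1.1000e-03] w 85.3 F [ 0.1 -0.5 -0. ]
ROW [-0.022 -0.016  0.018] [ 0.04 -0.08 -0.07]
[[336.70448283 282.46069997]]
```

View pics/z4.png

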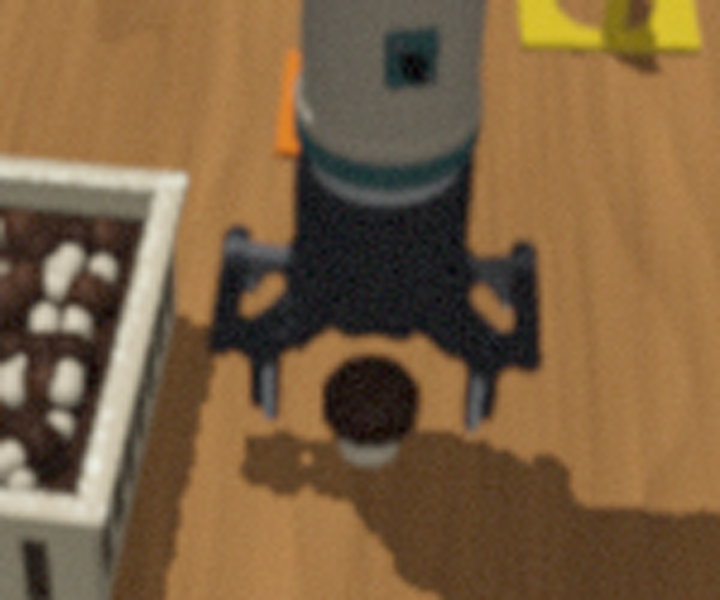

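```bash
python3 -m creep '0 0 0 0 0 0 0.3;0 0 0 0 0 0 0.4;0 0 0 0 0 0 0.5;0 0 0 0 0 0 1;0 0 0 0 0 0 1;0 0 0 0 0 0 1;0 0 0 0 0 0 1;0 0 0 0 0 0 1;0 0 0 0 0 0 1'; python3 -m creep '0 0 -0.1 0 0 0 1;0 0 -0.4 0 0 0 1;0 0 -0.9 0 0 0 1;0 0 -1.5 0 0 0 1;0 0 -2.3 0 0 0 1;0 0 -3.2 0 0 0 1;0 0 -3.2 0 0 0 1;0 0 -3.2 0 0 0 1'
python3 -c "
from h import *
snap('side','s4')
go(508.3,280,70,0)
import cv2
a=cv2.imread('pics/s4.png');cv2.imwrite('pics/z5.png',cv2.resize(a[140:290,260:440],(720,600),interpolation=cv2.INTER_CUBIC))"
```

```text
clock: 3.95
eef_pos: [449.3, -20.7, 7.8]
tool_rot: [3.141, -0.001, 0.002]
force: [-0.8, -0.6, 9.1]
width: 44.0
clock: 4.62
eef_pos: [450.1, -20.9, 136.7]
tool_rot: [3.141, -0.004, 0.001]
force: [-0.4, 0.2, -0.3]
width: 43.9
t 4.67 pos [449.  -21.1 135.4] rot [ 3.141e+00 -1.200e-03  7.000e-04] w 43.8 F [-0.2 -0.5  0.4]
ROW [ 1.485 -7.528  1.633] [ 0.03 -0.07  0.04]
```

View pics/z5.png

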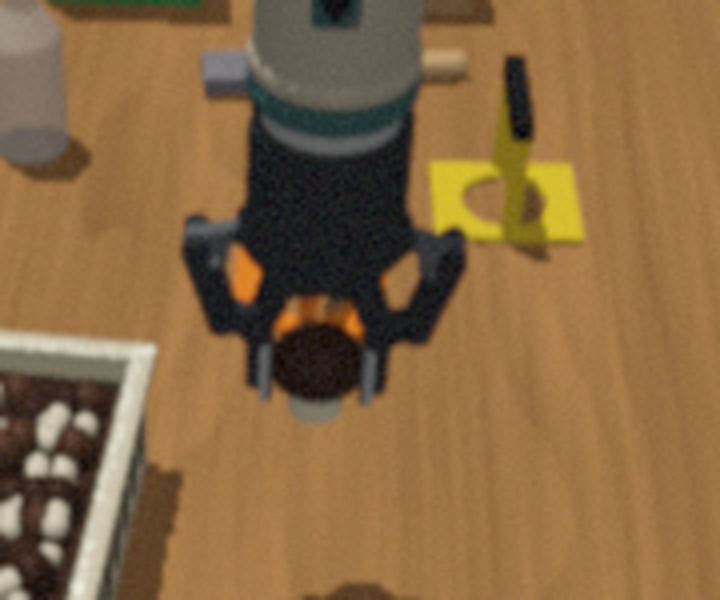

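```bash
python3 -m creep '0.3 -1.2 0 0 0 0 1;0.5 -2.2 0 0 0 0 1;0.7 -3.2 0 0 0 0 1;0.9 -4.2 0 0 0 0 1;1.1 -5.2 0 0 0 0 1;1.2 -6 0 0 0 0 1;1.4 -6.7 0 0 0 0 1;1.45 -7.2 0 0 0 0 1;1.48 -7.45 0.4 0 0 0 1;1.48 -7.53 0.9 0 0 0 1' ; python3 -m creep '0 -0.01 0.3 0 0 0 1;0 -0.01 0.3 0 0 0 1;0 -0.01 0.3 0 0 0 1;0 -0.01 0.3 0 0 0 1;0 -0.01 0.3 0 0 0 1'
python3 -c "
from h import *
s=snap('side','s5');t=snap('top','t5')
go(508.3,280,70,0)
z=lambda i,x,y:cv2.resize(i[y:y+150,x:x+133],(400,450),interpolation=cv2.INTER_CUBIC)
cv2.imwrite('pics/z6.png',np.hstack([z(s['img'],230,320),z(t['img'],80,180)])[:,:,::-1])"
```

```text
clock: 5.5
eef_pos: [507.5, 284.4, 98.1]
tool_rot: [-3.139, -0.001, 0.005]
force: [-0.3, 0.2, -1.4]
width: 43.7
clock: 5.92
eef_pos: [508.3, 280.7, 87.6]
tool_rot: [-3.141, -0.001, 0.0]
force: [0.4, -0.7, -1.7]
width: 43.8
t 6.02 pos [508.4 280.8  87.8] rot [-3.1411e+00 -1.4000e-03  6.0000e-04] w 43.8 F [ 0.2  0.2 -0.5]
ROW [-0.003  0.021  0.445] [-0.03 -0.08  0.04]
```

View pics/z6.png

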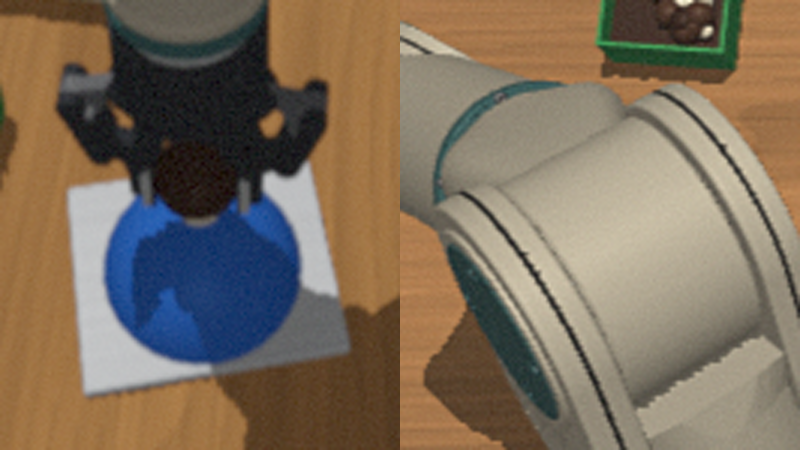

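```bash
cat >> h.py <<'E'
def overlay(n,img,mods,x0,y0,w,h,S,fn):
    o=cv2.resize(img[y0:y0+h,x0:x0+w],(w*S,h*S),interpolation=cv2.INTER_CUBIC)
    for P,c in mods:
        q=cv2.convexHull(((proj(n,P)-[x0,y0]+.5)*S-.5).astype(np.float32))
        cv2.polylines(o,[np.round(q*16).astype(np.int32)],True,c,1,cv2.LINE_AA,shift=4)
    cv2.imwrite(f"pics/{fn}.png",o[:,:,::-1])
STEM=np.vstack([circ(14,0),circ(14,19)])
E
python3 - <<'E'
from h import *
for n in("side","top"): snap(n)
s0=cv2.imread("pics/side0.png")[:,:,::-1];t0=cv2.imread("pics/top0.png")[:,:,::-1];s5=cv2.imread("pics/s5.png")[:,:,::-1]
Y=(255,255,0);G=(0,255,0)
for y,k in((279,"a"),(281,"b")):
  overlay("side",s0,[(place(DOME,508.3,y),Y),(place(PLATE,508.3,y,.248),G)],245,362,108,96,6,"o_s"+k)
overlay("top",t0,[(place(DOME,508.3,280),Y),(place(PLATE,508.3,280,.248),G)],110,218,80,80,7,"o_t")
overlay("side",s5,[(place(CAP,508.4,280.3,0,80.1),Y),(place(STEM,508.4,280.3,0,80.1),G)],260,350,70,60,9,"o_c")
E
cd pics; python3 -c "
import cv2,numpy as np
a=cv2.imread('o_sa.png');b=cv2.imread('o_sb.png');b=np.hstack([a[:,:400],b[:,:400]]);cv2.imwrite('o_s.png',b)"
```

```text
(no output)
```

View pics/o_s.png

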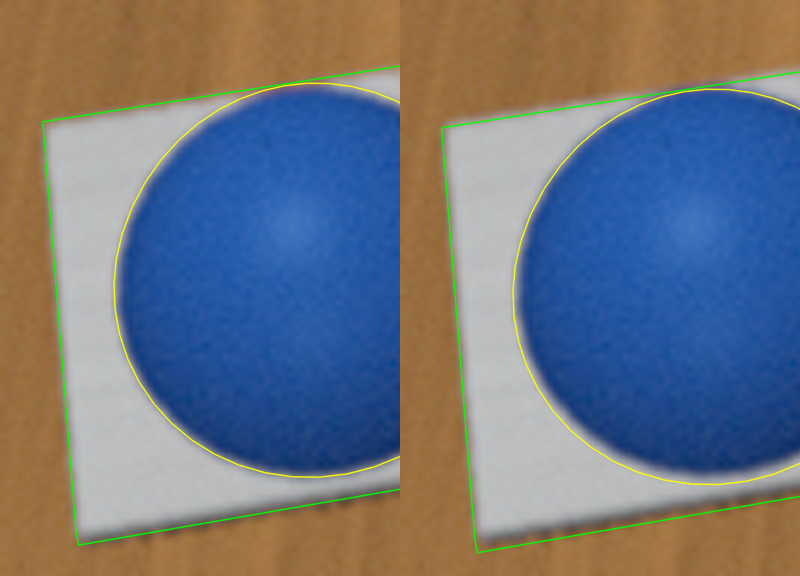

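View pics/o_t.png

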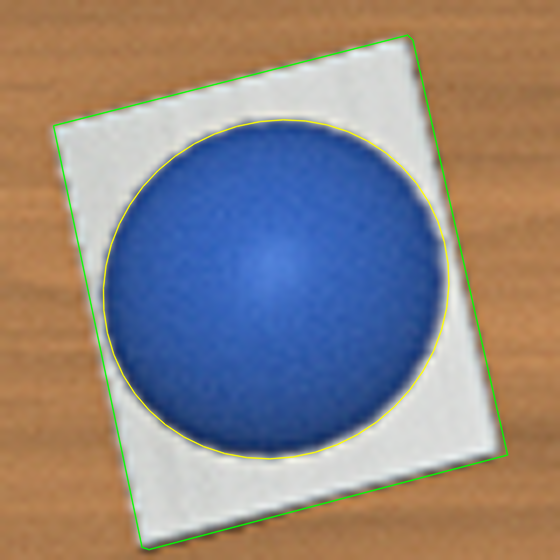

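View pics/o_c.png

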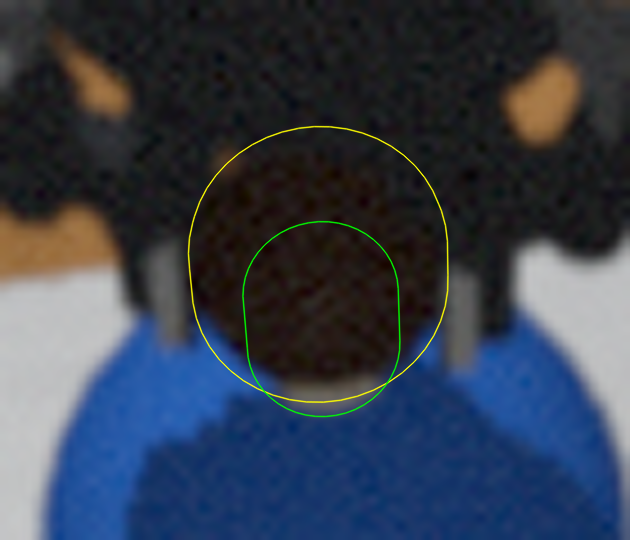

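```bash
cat >> h.py <<'E'
K={"side":np.zeros(5),"top":np.zeros(5)}
def proj(n,P):
    d=C[n];f=240/np.tan(np.radians(d["vfov"])/2);T=d["T"]
    p=(np.atleast_2d(P)-T[:3,3])@T[:3,:3]; p=p*[1,-1,-1]
    A=np.array([[f,0,d["cx"]],[0,f,d["cy"]],[0,0,1.]])
    return cv2.projectPoints(p.reshape(-1,1,3),np.zeros(3),np.zeros(3),A,K[n])[0].reshape(-1,2)
def masks(n,I):
    f=I.astype(float); r,g,b=f[...,0],f[...,1],f[...,2]
    sbox={"side":(240,362,360,460),"top":(105,215,195,305)}[n]
    mbox={"side":(318,255,356,286),"top":(258,262,294,300)}[n]
    # soft masks
    blue=np.clip((b-r+0.)/ (110.),0,1); blue=((b-r)>45).astype(float)
    return dict(dome=(blue,sbox),plate=((b>r-22).astype(float),sbox),cap=((r<80 if n=="top" else r<76).astype(float),mbox))
E
python3 - <<'E'
from h import *
for n in("side","top"): snap(n)
im={n:cv2.imread(f"pics/{n}0.png")[:,:,::-1] for n in C}
mk={n:masks(n,im[n]) for n in C}
I=im["side"].astype(int)
print("side plate-edge profile r,b:",[tuple(I[410,x,[0,2]]) for x in range(252,262)])
print("dome edge",[tuple(I[408,x,[0,2]]) for x in range(258,272)])
def cost(p,cams,verbose=0):
    for n,k in zip(("side","top"),p[5:7]): K[n]=np.array([k,0,0,0,0])
    c=[]
    for n in cams:
        for k,M,a in(("dome",DOME,(p[0],p[1])),("plate",PLATE,(p[0],p[1],p[2]/100)),("cap",CAP,(p[3],p[4]))):
            m,b=mk[n][k]; c.append(np.sum((hullmask(n,place(M,*a),box=b)-m[b[1]:b[3],b[0]:b[2]])**2))
    if verbose: print(np.round(c))
    return sum(c)
x0=np.array([508,280,24.8,448.5,-21.4,0,0.])
st=np.array([3,3,2,2,2,-.08,-.08])
for cams in(["side"],["top"],["side","top"]):
    sim=np.vstack([x0]+[x0+np.eye(7)[i]*st[i] for i in range(7)])
    r=minimize(cost,x0,args=(cams,),method="Nelder-Mead",options=dict(initial_simplex=sim,maxiter=600,xatol=1e-3,fatol=1e-2))
    print(cams,np.round(r.x,3),r.fun);cost(r.x,cams,1)
E
```

```text
side plate-edge profile r,b: [(np.int64(152), np.int64(65)), (np.int64(145), np.int64(74)), (np.int64(154), np.int64(133)), (np.int64(178), np.int64(179)), (np.int64(189), np.int64(193)), (np.int64(189), np.int64(191)), (np.int64(189), np.int64(192)), (np.int64(188), np.int64(190)), (np.int64(188), np.int64(191)), (np.int64(187), np.int64(190))]
dome edge [(np.int64(192), np.int64(194)), (np.int64(190), np.int64(193)), (np.int64(191), np.int64(194)), (np.int64(190), np.int64(192)), (np.int64(191), np.int64(194)), (np.int64(176), np.int64(184)), (np.int64(132), np.int64(163)), (np.int64(61), np.int64(140)), (np.int64(26), np.int64(140)), (np.int64(32), np.int64(145)), (np.int64(31), np.int64(149)), (np.int64(23), np.int64(149)), (np.int64(33), np.int64(152)), (np.int64(37), np.int64(156))]
['side'] [ 5.08040e+02  2.82267e+02  2.46340e+01  4.49456e+02 -2.05770e+01
 -5.10000e-02 -2.00000e-03] 161.490478515625
[73. 38. 51.]
['top'] [ 5.08022e+02  2.84272e+02  2.49080e+01  4.48874e+02 -2.11450e+01
  8.30000e-02 -9.20000e-02] 83.424072265625
[28. 26. 29.]
['side', 'top'] [ 5.08128e+02  2.82853e+02  2.46860e+01  4.48901e+02 -2.10240e+01
 -6.00000e-02 -6.10000e-02] 263.48486328125
[66. 49. 53. 39. 27. 30.]
```

```bash
python3 - <<'E'
from h import *
for n in("side","top"): snap(n)
im={n:cv2.cvtColor(cv2.imread(f"pics/{n}0.png"),cv2.COLOR_BGR2GRAY).astype(float) for n in C}
rb={n:(lambda a:a[...,2]-a[...,0])(cv2.imread(f"pics/{n}0.png").astype(float)) for n in C}
# top: back edge of table, wood(r-b high) vs floor
def edges_cols(a,cols,r0,r1,sign):
    out=[]
    for c in cols:
        p=cv2.GaussianBlur(a[r0:r1,c-1:c+2].mean(1).reshape(-1,1),(1,5),0).ravel(); g=np.diff(p)*sign; i=int(np.argmax(g))
        if 0<i<len(g)-1:
            d=(g[i-1]-g[i+1])/(2*(g[i-1]-2*g[i]+g[i+1])+1e-9); out.append((c,r0+i+.5+np.clip(d,-1,1)))
    return np.array(out)
e=edges_cols(rb["top"],list(range(5,85,3))+list(range(202,210,3))+list(range(475,588,3)),50,85,1)
er=edges_cols(rb["top"].T,list(range(75,165,3))+list(range(240,262,3))+list(range(330,380,3)),580,640,-1)[:,::-1]
el=None
S=edges_cols(rb["side"],list(range(195,268,3))+list(range(383,405,3)),90,125,1)
print(np.round(e[::6],1).tolist());print(np.round(er[::5],1).tolist()); print(np.round(S[::4],1).tolist())
def und(n,uv,k):
    d=C[n];f=240/np.tan(np.radians(d["vfov"])/2);A=np.array([[f,0,d["cx"]],[0,f,d["cy"]],[0,0,1.]])
    return cv2.undistortPoints(uv.reshape(-1,1,2).astype(float),A,np.array([k,0,0,0,0.]),P=A).reshape(-1,2)
def rms(n,uv,k):
    q=und(n,uv,k);q=q-q.mean(0);d=np.abs(q@np.linalg.svd(q,full_matrices=False)[2][1]); return np.median(d),np.sqrt((d[d<np.percentile(d,85)]**2).mean())
for k in(0.05,0,-.03,-.06,-.09,-.12,-.15): print(k,np.round([*rms("top",e,k),*rms("top",er,k),*rms("side",S,k)],2))
E
```

```text
[[5.0, 64.3], [23.0, 64.1], [41.0, 64.1], [59.0, 64.1], [77.0, 63.8], [475.0, 61.7], [493.0, 61.6], [511.0, 61.6], [529.0, 61.4], [547.0, 61.3], [565.0, 61.4], [583.0, 61.1]]
[[591.8, 75.0], [593.6, 90.0], [595.5, 105.0], [597.3, 120.0], [599.2, 135.0], [600.9, 150.0], [611.8, 240.0], [613.6, 255.0], [623.4, 336.0], [625.3, 351.0], [626.8, 366.0]]
[[195.0, 102.5], [207.0, 102.9], [219.0, 103.4], [231.0, 103.6], [243.0, 104.1], [255.0, 104.4], [267.0, 104.6], [392.0, 108.5], [404.0, 109.2]]
0.05 [0.36 0.35 0.23 0.25 0.09 0.11]
0 [0.07 0.07 0.05 0.06 0.08 0.08]
-0.03 [0.19 0.17 0.15 0.15 0.08 0.08]
-0.06 [0.4  0.4  0.34 0.33 0.08 0.09]
-0.09 [0.64 0.65 0.53 0.54 0.13 0.13]
-0.12 [0.93 0.94 0.76 0.77 0.16 0.18]
-0.15 [1.27 1.26 1.02 1.05 0.21 0.24]
```

```bash
python3 - <<'E'
from h import *
for n in("side","top"): snap(n)
im={n:cv2.imread(f"pics/{n}0.png")[:,:,::-1] for n in C}
mk={n:masks(n,im[n]) for n in C}
def run(n,k,M,x0,st):
    m,b=mk[n][k]
    f=lambda p:np.sum((hullmask(n,place(M*[p[2],p[2],1],p[0],p[1],p[3]/100 if len(p)>3 else 0),box=b)-m[b[1]:b[3],b[0]:b[2]])**2)
    x0=np.array(x0,float);r=minimize(f,x0,method="Nelder-Mead",options=dict(initial_simplex=np.vstack([x0]+[x0+np.eye(len(x0))[i]*st[i] for i in range(len(x0))]),xatol=1e-3,fatol=1e-2,maxiter=300))
    print(n,k,np.round(r.x,3),round(r.fun,1))
for n in C:
    run(n,"dome",DOME,[508,280,1],[3,3,-.03]);run(n,"plate",PLATE,[508,280,1,24.8],[3,3,-.03,2]);run(n,"cap",CAP,[448.5,-21,1],[3,3,-.03])
E
```

```text
side dome [508.413 279.339   0.973] 16.2
side plate [508.126 279.461   0.991  24.587] 37.3
side cap [449.284 -21.424   0.897] 13.0
top dome [508.946 281.089   0.975] 12.9
top plate [508.243 280.666   0.986  24.8  ] 23.5
top cap [448.856 -21.078   0.954] 20.4
```

```bash
python3 - <<'E'
from h import *
for n in("side","top"): snap(n)
L=lambda f:cv2.imread(f"pics/{f}.png")[:,:,::-1]
Y=(255,255,0);G=(0,255,0)
def two(x,y,z): return [(place(CAP*[.96,.96,1],x,y,0,z),Y),(place(STEM,x,y,0,z),G)]
overlay("side",L("side0"),two(449.2,-21.2,0),312,246,44,50,8,"a1")
overlay("side",L("s4"),two(449.2,-21.1,127.7),317,205,44,50,8,"a2")
overlay("side",L("s5"),two(508.4,280.8,80.1),274,352,44,50,8,"a3")
cv2.imwrite("pics/a.png",cv2.resize(np.hstack([cv2.imread(f"pics/a{i}.png") for i in(1,2,3)]),(792,300)))
E
```

```text
(no output)
```

View pics/a.png

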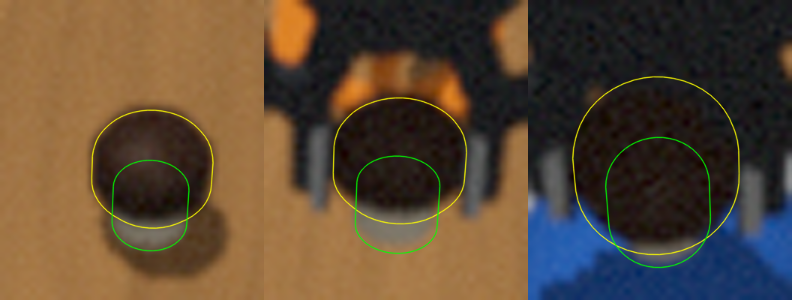

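```bash
python3 -m creep '0 0 0.2 0 0 0 1;0 0 0.4 0 0 0 1;0 0 0.5 0 0 0 1;0 0 0.56 0 0 0 1;0 0 0.56 0 0 0 1;0 0 0.56 0 0 0 1'; for i in 1; do python3 -c "
from h import *
for i in range(4): s=ctrl.read_state(); print(np.round(s['eef_pos'],1),np.round(s['force'],1)); snap('side','s6' if i==0 else None)
"; done
```

```text
clock: 7.02
eef_pos: [507.6, 281.1, 64.2]
tool_rot: [3.141, 0.0, 0.002]
force: [-0.7, -0.3, -0.3]
width: 44.3
[507.6 281.1  64.2] [-0.7 -0.3 -0.3]
[507.7 281.2  64.5] [ 0.2  0.2 -0.8]
[507.8 281.2  64.6] [-0.2  0.4 -0.2]
[507.9 281.2  64.8] [-0.2  1.1  0.3]
```

```bash
python3 -m creep '0.01 0.005 0.02 0 0 0 1;0.01 0.005 0.03 0 0 0 1;0.01 0.005 0.03 0 0 0 1;0.01 0.005 0.03 0 0 0 1' |sed -n 2,4p; python3 -m creep '0 0 0.01 0 0 0 1;0 0 0.015 0 0 0 1;0 0 0.015 0 0 0 1;0 0 0.015 0 0 0 1'|sed -n 2,4p
python3 -c "
from h import *
for i in range(4): s=ctrl.read_state(); print(np.round(s['eef_pos'],1),np.round(s['force'],1)); snap('side','s7' if i==0 else None)
"
```

```text
eef_pos: [508.2, 280.8, 63.4]
tool_rot: [3.142, -0.0, 0.001]
force: [0.5, -0.1, -0.0]
eef_pos: [508.2, 280.9, 62.8]
tool_rot: [-3.142, -0.0, 0.001]
force: [-0.5, -0.2, -0.4]
[508.2 280.9  62.8] [-0.5 -0.2 -0.4]
[508.2 280.9  62.8] [ 0.1 -0.7  0.7]
[508.2 280.9  62.8] [-1.5 -0.8 -0. ]
[508.2 280.9  62.8] [0.2 0.1 0.3]
```

```bash
python3 -m creep '0 0 0.015 0 0 0 1;0 0 0.015 0 0 0 1;0 0 0.015 0 0 0 1' |sed -n 2,4p; python3 -m creep '0 0 0.015 0 0 0 1;0 0 0.015 0 0 0 1;0 0 0.015 0 0 0 1'|sed -n 2,4p
python3 -c "
from h import *
for i in range(4): s=ctrl.read_state(); print(np.round(s['eef_pos'],1),np.round(s['force'],1)); snap('side','s8' if i==0 else None)
overlay('side',C['side']['img'],[(place(DOME,508.3,279.4),(255,255,0)),(place(STEM,508.2,280,0,55),(0,255,0))],245,350,108,96,6,'b1')
"
```

```text
eef_pos: [508.2, 281.0, 62.7]
tool_rot: [-3.142, -0.001, 0.001]
force: [-1.2, -0.9, 6.2]
eef_pos: [508.2, 281.1, 62.7]
tool_rot: [3.142, -0.001, 0.002]
force: [-2.0, -1.7, 9.3]
[508.2 281.1  62.7] [-2.  -1.7  9.3]
[508.3 281.1  62.7] [-1.9 -1.7 10.1]
[508.2 281.1  62.7] [-2.8 -1.4 10.3]
[508.2 281.1  62.6] [-2.3 -0.3 10.6]
```

View pics/b1.png

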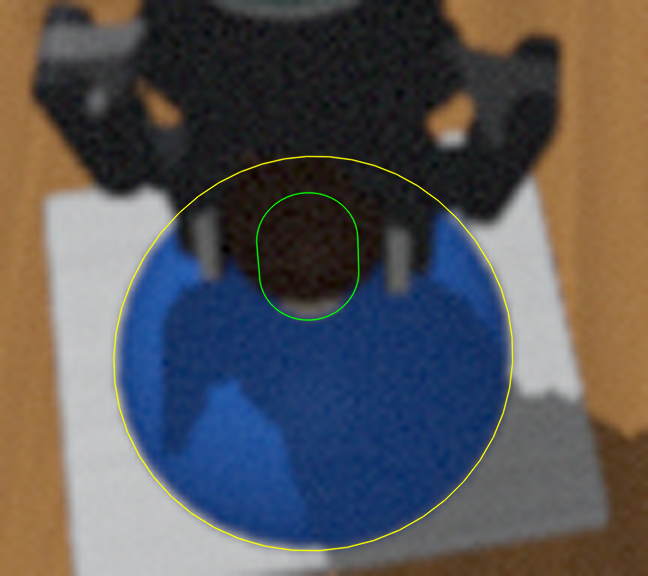

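```bash
python3 - <<'E'
from h import *
snap("side")
L=lambda f:cv2.imread(f"pics/{f}.png")[:,:,::-1]
st=ctrl.read_state();print(st["torque"],st["force"])
for f,y,z,i in(("s4",-21.1,127.7,1),("s5",280.8,80.1,2),("s7",280.9,55.1,3),("s8",281.0,55,4)):
    x=449.2 if i==1 else 508.3
    c=proj("side",[[x,y,z]])[0].astype(int)
    I=np.clip(L(f).astype(float)*1.8,0,255).astype(np.uint8)
    overlay("side",I,[(place(circ(14,0),x,y,0,z),(0,255,0)),(place(circ(23,29),x,y,0,z),(255,255,0))],c[0]-18,c[1]-28,36,40,11,f"c{i}")
    col=L(f)[c[1]-8:c[1]+16,c[0]-2:c[0]+3].mean(1).astype(int); print(f,c,c[1]-8); print(col.tolist()); print("pred bottom row",proj("side",place(circ(14,0),x,y,0,z))[:,1].max())
cv2.imwrite("pics/c.png",cv2.resize(np.vstack([np.hstack([cv2.imread(f"pics/c{i}.png") for i in(1,2)]),np.hstack([cv2.imread(f"pics/c{i}.png") for i in(3,4)])]),(540,600)))
E
```

```text
[-0.37053312  0.53401407  0.01960374] [-2.03907046 -1.4257715  10.41894883]
s4 [338 241] 233
[[37, 28, 22], [37, 27, 22], [33, 23, 17], [33, 22, 16], [34, 25, 20], [29, 17, 12], [46, 36, 30], [81, 74, 64], [114, 106, 93], [125, 118, 104], [126, 119, 105], [127, 118, 102], [141, 119, 93], [158, 121, 82], [166, 121, 74], [167, 122, 72], [167, 122, 73], [167, 122, 72], [168, 122, 74], [167, 122, 73], [168, 124, 75], [166, 122, 70], [168, 122, 72], [167, 122, 71]]
pred bottom row 246.7173360608452
s5 [295 388] 380
[[34, 21, 18], [34, 23, 18], [38, 22, 20], [39, 31, 24], [40, 30, 27], [37, 28, 20], [37, 27, 23], [39, 29, 23], [38, 27, 23], [32, 23, 16], [33, 22, 17], [33, 21, 18], [58, 49, 41], [93, 88, 78], [100, 98, 99], [73, 80, 104], [35, 58, 105], [23, 53, 105], [21, 52, 105], [19, 52, 103], [21, 53, 105], [21, 53, 105], [22, 53, 107], [22, 55, 106]]
pred bottom row 396.0754338837729
s7 [295 395] 387
[[35, 25, 21], [33, 22, 15], [40, 29, 26], [35, 23, 19], [40, 33, 28], [38, 29, 24], [39, 30, 21], [37, 24, 23], [35, 27, 20], [36, 26, 17], [34, 24, 19], [31, 19, 17], [38, 30, 19], [73, 67, 59], [91, 89, 89], [78, 83, 102], [43, 63, 106], [22, 54, 107], [21, 52, 107], [25, 55, 107], [22, 55, 108], [28, 58, 109], [24, 56, 108], [26, 57, 110]]
pred bottom row 403.3253980086115
s8 [295 395] 387
[[35, 23, 21], [34, 23, 19], [37, 26, 22], [33, 22, 14], [39, 30, 25], [37, 27, 21], [39, 27, 24], [36, 26, 20], [39, 27, 26], [31, 21, 16], [31, 21, 17], [33, 21, 17], [38, 31, 24], [66, 59, 50], [91, 86, 85], [82, 85, 103], [45, 63, 106], [20, 52, 106], [23, 55, 107], [23, 54, 107], [15, 53, 106], [25, 55, 108], [25, 55, 109], [28, 59, 112]]
pred bottom row 403.4109091246077
```

View pics/c.png

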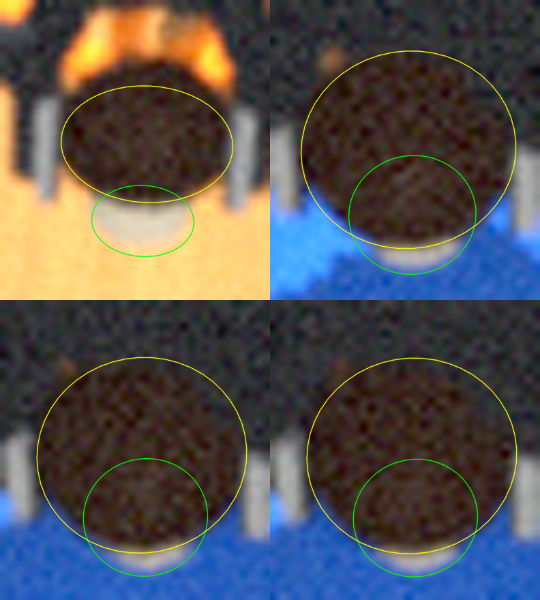

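```bash
python3 -m creep '0 0 -0.015 0 0 0 1;0 0 -0.018 0 0 0 1;0 0 -0.018 0 0 0 1;0 0 -0.018 0 0 0 1'
python3 -c "
from h import *
for i in range(3): s=ctrl.read_state(); print(np.round(s['eef_pos'],1),np.round(s['force'],1)); snap('side')"
```

```text
clock: 9.17
eef_pos: [508.2, 281.0, 62.7]
tool_rot: [-3.142, -0.0, 0.001]
force: [-2.1, -0.8, 7.1]
width: 43.6
[508.2 281.   62.7] [-2.1 -0.8  7.1]
[508.2 281.   62.7] [-1.4 -0.5  7. ]
[508.2 281.   62.7] [-1.8 -0.6  6.6]
```

```bash
python3 -m creep '0 0 -0.015 0 0 0 1;0 0 -0.015 0 0 0 1;0 0 -0.015 0 0 0 1;0 0 -0.015 0 0 0 1'
python3 -c "
from h import *
for i in range(3): s=ctrl.read_state(); print(np.round(s['eef_pos'],1),np.round(s['force'],1)); snap('side')"
```

```text
clock: 9.65
eef_pos: [508.2, 280.9, 62.8]
tool_rot: [-3.141, -0.0, 0.001]
force: [-0.7, -0.6, 1.9]
width: 44.4
[508.2 280.9  62.8] [-0.7 -0.6  1.9]
[508.2 280.9  62.8] [-0.3 -0.6  1.9]
[508.2 280.9  62.8] [-0.6 -1.   2.2]
```

Light contact (2 N). Release gradually.

```bash
python3 -m creep '0 0 0 0 0 0 0.55;0 0 0 0 0 0 0.5;0 0 0 0 0 0 0.47;0 0 0 0 0 0 0.45;0 0 0 0 0 0 0.43;0 0 0 0 0 0 0.41;0 0 0 0 0 0 0.38;0 0 0 0 0 0 0.35;0 0 0 0 0 0 0.3'
python3 -c "
from h import *
s=ctrl.read_state(); print(np.round(s['eef_pos'],1),np.round(s['force'],1),s['width']); snap('side')
overlay('side',np.clip(C['side']['img'].astype(float)*1.6,0,255).astype(np.uint8),[],245,330,108,90,6,'d1')
"
```

```text
clock: 10.55
eef_pos: [508.2, 280.8, 62.8]
tool_rot: [3.142, -0.0, 0.001]
force: [-0.2, -0.3, 0.8]
width: 59.7
[508.2 280.8  62.8] [-0.2 -0.3  0.8] 59.68485916179956
```

View pics/d1.png

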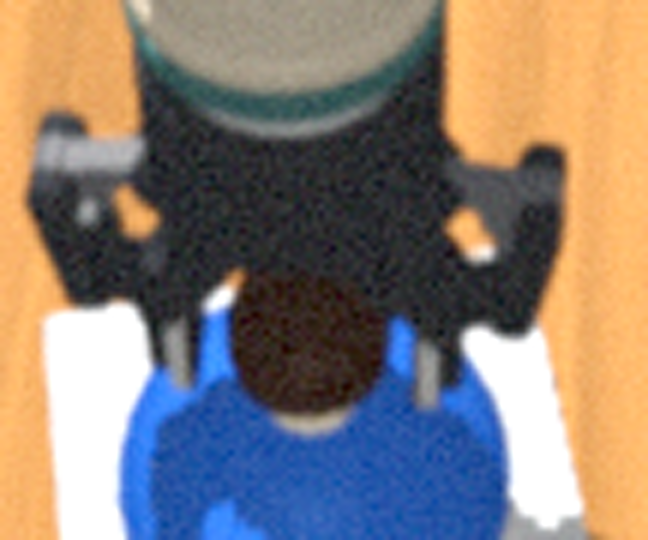

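```bash
python3 -m creep '0 0 0 0 0 0 0.2;0 0 0 0 0 0 0.1;0 0 -0.1 0 0 0 0;0 0 -0.3 0 0 0 0;0 0 -0.7 0 0 0 0;0 0 -1.3 0 0 0 0;0 0 -2 0 0 0 0;0 0 -2.8 0 0 0 0;0 0 -3.5 0 0 0 0;0 0 -3.5 0 0 0 0'
python3 -c "
from h import *
s=ctrl.read_state(); print(np.round(s['eef_pos'],1),np.round(s['force'],1),s['width']); snap('side')
overlay('side',np.clip(C['side']['img'].astype(float)*1.6,0,255).astype(np.uint8),[],245,330,108,90,6,'d2')
go(457,-262,135+60,0)
"
```

```text
clock: 11.43
eef_pos: [510.7, 283.5, 209.3]
tool_rot: [-3.136, -0.009, 0.001]
force: [0.5, 0.5, -0.3]
width: 85.6
[510.7 283.5 209.3] [ 0.5  0.5 -0.3] 85.57441076093582
t 11.48 pos [509.8 282.4 206.7] rot [-3.1379e+00 -6.2000e-03  1.3000e-03] w 85.2 F [ 0.2  0.6 -0.7]
ROW [-1.339 13.609  0.235] [-0.21 -0.36  0.07]
```

View pics/d2.png

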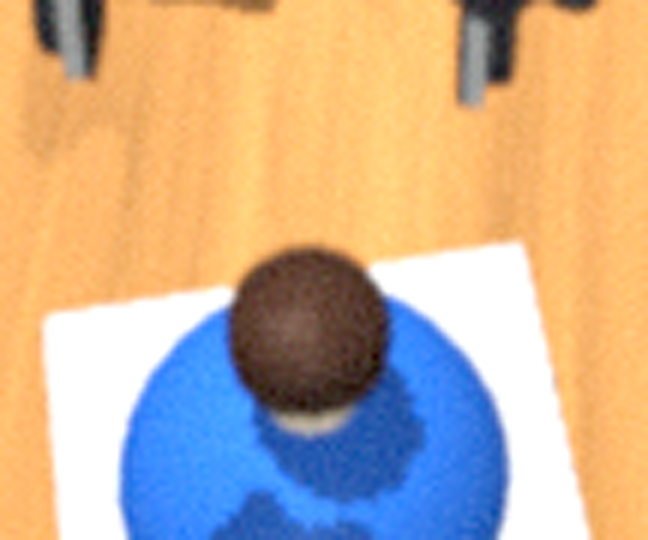

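```bash
cat >> h.py <<'E'
from scipy.ndimage import map_coordinates
def contour_fit(M,feat,p0,iters=12,rng=4,z=0,loss="soft_l1"):
    """feat {cam: 2D float, high inside}; M box pts; p=[x,y,yaw]"""
    p=np.array(p0,float)
    for it in range(iters):
        obs=[]
        for n,F in feat.items():
            P=place(M,p[0],p[1],p[2],z); uv=proj(n,P); hi=cv2.convexHull(uv.astype(np.float32),returnPoints=False).ravel()
            for a,b in zip(hi,np.roll(hi,-1)):
                L=np.linalg.norm(uv[b]-uv[a])
                if L<8: continue
                t=(uv[b]-uv[a])/L; nrm=np.array([t[1],-t[0]])
                if nrm@(uv[a]-uv.mean(0))<0: nrm=-nrm
                for w in np.arange(3,L-3,1.0)/L:
                    q=uv[a]*(1-w)+uv[b]*w; d=np.arange(-rng,rng+.1,.25); s=q+d[:,None]*nrm
                    v=map_coordinates(F,[s[:,1],s[:,0]],order=1); g=-np.gradient(v); i=np.argmax(g)
                    if g[i]>8*.25 and 0<i<len(d)-1: 
                        sl=g>g[i]*.5; sl&=np.abs(d-d[i])<1.6
                        obs.append((n,a,b,w,nrm,(q+nrm*(d[sl]*g[sl]).sum()/g[sl].sum())))
        def res(pp):
            P=place(M,pp[0],pp[1],pp[2],z); U={n:proj(n,P) for n in feat}
            return [ (o[5]-(U[o[0]][o[1]]*(1-o[3])+U[o[0]][o[2]]*o[3]))@o[4] for o in obs]
        r=least_squares(res,p,x_scale=[1,1,.01],loss=loss,f_scale=.3); p=r.x
        rng=max(2,rng-.5)
    e=np.array(r.fun); return p,len(obs),np.sqrt(np.median(np.square(res(p)))),{n:np.mean([x for x,o in zip(res(p),obs) if o[0]==n]) for n in feat}
def box(a,b,z0,z1): return np.array([[sx*a/2,sy*b/2,z] for sx in(-1,1) for sy in(-1,1) for z in(z0,z1)])
E
python3 - <<'E'
from h import *
for n in("side","top"): snap(n)
L=lambda f:cv2.imread(f"pics/{f}.png")[:,:,::-1].astype(float)
fg={n:L(n+"0")[...,0]-L(n+"0")[...,2] for n in C}
fs={n:L(n+"0")[...,2]-L(n+"0")[...,0] for n in C}
for cams in(["side"],["top"],["side","top"]):
    print(cams,"gauge",contour_fit(box(100,84,0,5),{n:fg[n] for n in cams},[457,-262,0]))
    print(cams,"stand",contour_fit(PLATE,{n:fs[n] for n in cams},[508.3,280,.248]))
E
```

```text
['side'] gauge (array([ 4.56477271e+02, -2.64404222e+02, -2.38004526e-02]), 90, np.float64(0.24228534627160894), {'side': np.float64(-0.13935254611441072)})
['side'] stand (array([5.08154204e+02, 2.79507066e+02, 2.46485709e-01]), 283, np.float64(0.20591158042157953), {'side': np.float64(0.08269588081009521)})
['top'] gauge (array([ 4.56653552e+02, -2.61561584e+02, -1.21284186e-02]), 122, np.float64(0.08728879307011259), {'top': np.float64(0.11456350305757204)})
['top'] stand (array([5.08245601e+02, 2.80942872e+02, 2.48348189e-01]), 203, np.float64(0.07892730892545612), {'top': np.float64(0.01289067615041853)})
['side', 'top'] gauge (array([ 4.56584710e+02, -2.62033699e+02, -1.34719234e-02]), 212, np.float64(0.13395025874857716), {'side': np.float64(-0.12857413635107232), 'top': np.float64(0.12242438886266964)})
['side', 'top'] stand (array([5.08239041e+02, 2.79890570e+02, 2.47226735e-01]), 486, np.float64(0.27946998768047854), {'side': np.float64(0.06824982226828252), 'top': np.float64(0.0048130753418368965)})
```

```bash
python3 -m creep '-0.3 1 0 0 0 0 0;-0.5 2.04 0 0 0 0 0;-1.34 13.6 0 0 0 0 0;-1.34 13.6 0 0 0 0 0;-1.34 13.6 0 0 0 0 0;-1.34 13.6 0 0 0 0 0;-1.34 13.6 0 0 0 0 0;-1.34 13.6 0 0 0 0 0;-1.34 13.6 0 0 0 0 0;-1.34 13.6 0 0 0 0 0'; python3 -c "
from h import *
go(457,-262,195,0)"
```

```text
clock: 12.42
eef_pos: [463.0, -134.4, 201.8]
tool_rot: [-3.141, 0.002, 0.002]
force: [0.3, -0.6, -1.1]
width: 85.4
t 12.42 pos [ 463.  -134.4  201.8] rot [-3.1409e+00  2.5000e-03  1.6000e-03] w 85.4 F [ 0.3 -0.6 -1.1]
ROW [-0.156  3.189  0.168] [-0.04  0.14  0.09]
```

```bash
python3 -m creep '-0.1 1 0.1 0 0 0 0;-0.16 2 0.4 0 0 0.8 0;-0.16 2.8 0.8 0 0 0.8 0;-0.16 3.17 1.2 0 0 0.8 0;-0.16 3.17 1.5 0 0 0.8 0;-0.16 3.17 1.5 0 0 0.8 0;-0.16 3.17 1.5 0 0 0.8 0;-0.16 3.17 1.5 0 0 0.8 0'; python3 -c "
from h import *
snap('side','s9');snap('top','t9')
go(456.6,-261.8,68,-.013)
s,t=C['side']['img'],C['top']['img']
z=lambda i,x,y:cv2.resize(i[y:y+150,x:x+133],(400,450),interpolation=cv2.INTER_CUBIC)
cv2.imwrite('pics/z7.png',np.hstack([z(s,270,100),z(t,300,200)])[:,:,::-1])"
```

```text
clock: 13.08
eef_pos: [458.6, -258.2, 142.9]
tool_rot: [-3.141, 0.0, -0.011]
force: [-0.3, 0.5, -0.4]
width: 85.1
t 13.18 pos [ 459.1 -258.5  143.6] rot [ 3.1414e+00 -1.0000e-03 -1.0800e-02] w 85.3 F [-0.6 -0.3  0.1]
ROW [-0.063  0.083  1.889] [ 0.01 -0.06  0.13]
```

View pics/z7.png

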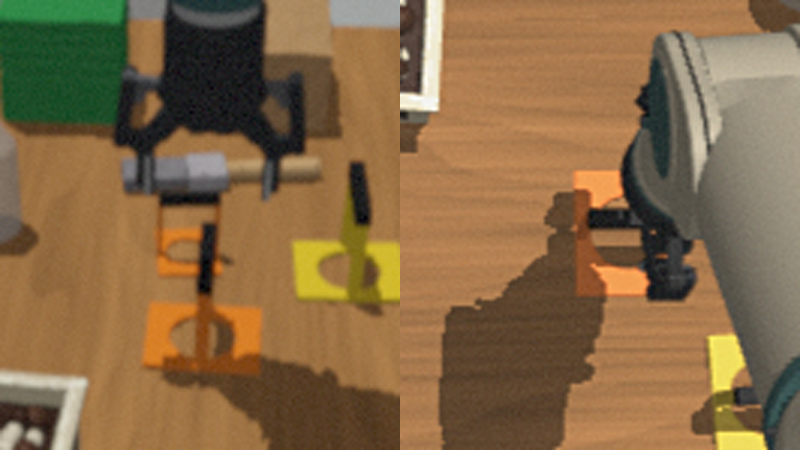

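View pics/t9.png

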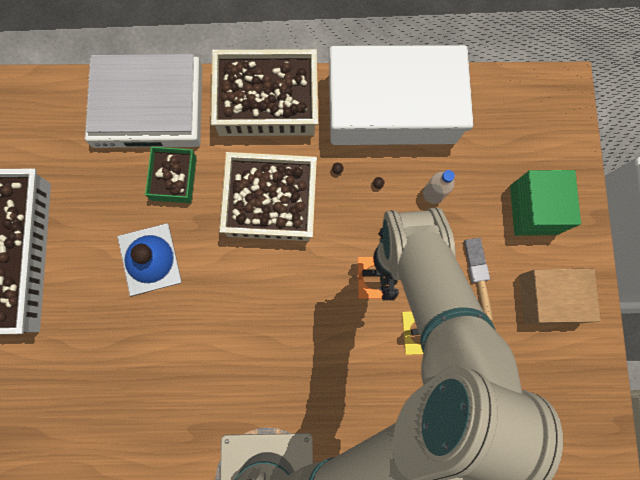

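```bash
python3 - <<'E'
from h import *
for n in("side","top"): snap(n)
L=lambda f:cv2.imread(f"pics/{f}.png")[:,:,::-1]
im={"side":L("s9"),"top":L("t9")}
bx={"side":(275,355,320,405),"top":(122,235,160,272)}
for n in C:
    I=im[n].astype(float); m=((I[...,0]<90)&(I[...,2]<80)).astype(float)
    b=bx[n]; print(n,m[b[1]:b[3],b[0]:b[2]].sum())
    f=lambda p:np.sum((hullmask(n,place(CAP*[p[2],p[2],1],p[0],p[1],0,55),box=b)-m[b[1]:b[3],b[0]:b[2]])**2)
    x0=np.array([508,280,1.]);r=minimize(f,x0,method="Nelder-Mead",options=dict(initial_simplex=np.vstack([x0,x0+[3,0,0],x0+[0,3,0],x0-[0,0,.05]]),xatol=1e-3,fatol=1e-2))
    print(n,r.x,r.fun)
    p=(508.3,281) 
    overlay(n,im[n],[(place(CAP,*p,0,55),(255,255,0)),(place(STEM,*p,0,55),(0,255,0)),(place(DOME,*p),(255,0,255))],*( (245,350,60*1+45,90,5) if n=="side" else (105,215,84,84,5)),"e_"+n)
a,b=[cv2.imread(f"pics/e_{n}.png") for n in C]
h=min(len(a),len(b));cv2.imwrite("pics/e.png",np.hstack([a[:h,:380],b[:h]]))
E
```

```text
side 610.0
side [507.47525595 278.16448878   0.937726  ] 11.55126953125
top 340.0
top [507.74554526 277.97364235   0.96463642] 6.065185546875
```

View pics/e.png

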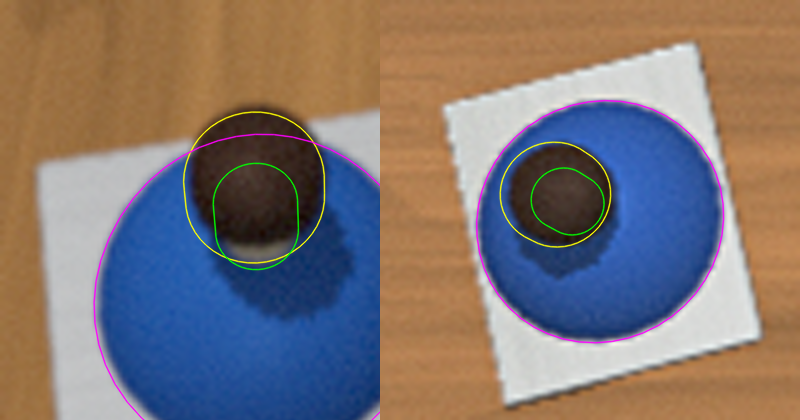

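```bash
python3 -m creep '-0.06 0.08 0.3 0 0 0.1 0;-0.06 0.08 0.8 0 0 0.1 0;-0.06 0.08 1.3 0 0 0.1 0;-0.06 0.08 1.7 0 0 0.1 0;-0.06 0.08 1.87 0 0 0.1 0;-0.06 0.08 1.87 0 0 0.1 0;-0.06 0.08 1.87 0 0 0.1 0'; python3 -c "
from h import *
snap('side','s10')
go(456.6,-261.8,68,-.013)
overlay('side',C['side']['img'],[(place(box(14,82,80,98),456.6,-261.8,-.013),(0,255,0))],290,120,110,100,6,'f1')"
```

```text
clock: 13.87
eef_pos: [456.4, -262.3, 68.5]
tool_rot: [3.141, -0.0, -0.014]
force: [-0.3, -0.2, -0.4]
width: 85.5
t 13.92 pos [ 456.8 -262.5   68.9] rot [ 3.141e+00 -1.400e-03 -1.390e-02] w 85.5 F [-0.6 -0.3  1.7]
ROW [-0.004 -0.018  0.023] [ 0.03 -0.08 -0.05]
```

View pics/f1.png

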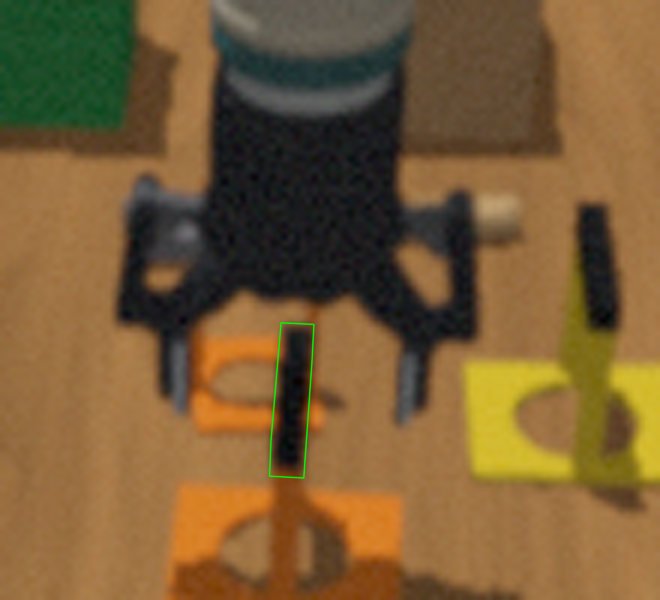

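```bash
python3 -m creep '0 0 0 0 0 0 0.4;0 0 0 0 0 0 0.6;0 0 0 0 0 0 0.7;0 0 0 0 0 0 0.8;0 0 0 0 0 0 1;0 0 0 0 0 0 1;0 0 0 0 0 0 1;0 0 0 0 0 0 1;0 0 0 0 0 0 1;0 0 0 0 0 0 1'; python3 -m creep '0 0 0 0 0 0 1;0 0 -0.1 0 0 0 1;0 0 -0.3 0 0 0 1;0 0 -0.7 0 0 0 1;0 0 -1.3 0 0 0 1;0 0 -2 0 0 0 1;0 0 -2.5 0 0 0 1;0 0 -3 0 0 0 1;0 0 -3.5 0 0 0 1;0 0 -3.5 0 0 0 1'; python3 -c "
from h import *
snap('side','s11')
go(507.4,277.6,220,.248)
overlay('side',C['side']['img'],[],270,90,130,110,5,'f2')"
```

```text
clock: 14.75
eef_pos: [456.5, -262.6, 68.2]
tool_rot: [3.141, -0.001, -0.014]
force: [1.1, -0.9, 2.5]
width: 12.8
clock: 15.58
eef_pos: [457.6, -262.9, 211.8]
tool_rot: [3.139, -0.005, -0.014]
force: [-0.2, 0.2, -0.4]
width: 13.0
t 15.63 pos [ 456.7 -262.8  210. ] rot [ 3.1398e+00 -2.9000e-03 -1.4600e-02] w 13.4 F [ 0.3 -1.  -1.2]
ROW [  1.071 -13.526  -0.272] [  0.12  -0.15 -15.05]
```

View pics/f2.png

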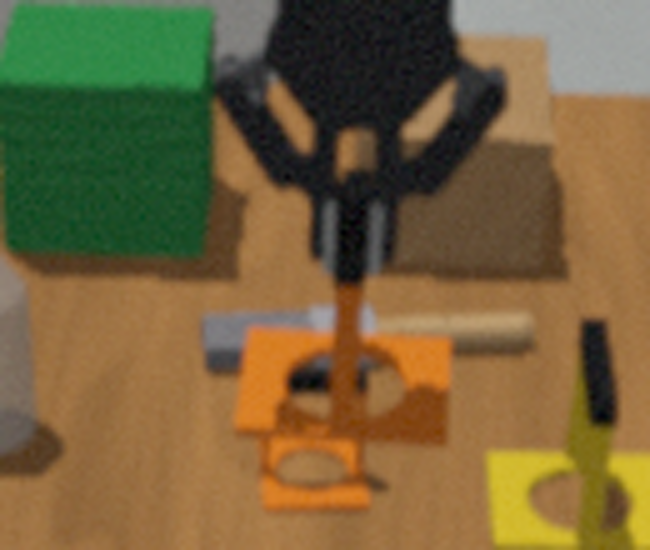

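```bash
python3 -m creep '0 -0.2 -0.2 0 0 0 1;0 -0.6 -0.4 0 0 -1 1;0.1 -1.2 -0.4 0 0 -2 1;0.1 -1.9 -0.4 0 0 -4 1;0.2 -2.7 -0.4 0 0 -5 1;0.3 -3.5 -0.4 0 0 -6 1;0.3 -4.3 -0.4 0 0 -7 1;0.4 -5.1 -0.4 0 0 -8 1;0.5 -5.9 -0.4 0 0 -9 1;0.5 -6.7 -0.4 0 0 -10 1'; python3 -c "
from h import *
go(507.4,277.6,222,.248)"
```

```text
clock: 16.47
eef_pos: [479.1, 8.4, 224.0]
tool_rot: [-3.141, 0.001, 0.164]
force: [1.5, -0.2, -0.7]
width: 13.0
t 16.47 pos [479.1   8.4 224. ] rot [-3.1407e+00  6.0000e-04  1.6360e-01] w 13.0 F [ 1.5 -0.2 -0.7]
ROW [ 1.795 -6.524  0.055] [-0.05  0.03 -4.84]
```

```bash
python3 -m creep '0.2 -0.7 0 0 0 -1 1;0.4 -1.5 0 0 0 -2 1;0.6 -2.3 0 0 0 -3 1;0.8 -3.1 0 0 0 -4 1;1.0 -3.9 0 0 0 -4.8 1;1.2 -4.6 0 0 0 -4.8 1;1.4 -5.2 0 0 0 -4.8 1;1.55 -5.7 0 0 0 -4.8 1;1.65 -6.1 0 0 0 -4.8 1;1.75 -6.4 0 0 0 -4.8 1'; python3 -m creep '0.03 -0.1 0 0 0 0 1;0.03 -0.1 0 0 0 0 1;0.03 -0.1 0 0 0 0 1;0.03 -0.1 0 0 0 0 1'; python3 -c "
from h import *
snap('side','s12');snap('top','t12')
go(507.4,277.6,185,.248)
s,t=C['side']['img'],C['top']['img']
z=lambda i,x,y:cv2.resize(i[y:y+150,x:x+133],(400,450),interpolation=cv2.INTER_CUBIC)
cv2.imwrite('pics/z8.png',np.hstack([z(s,230,290),z(t,80,180)])[:,:,::-1])"
```

```text
clock: 17.3
eef_pos: [505.7, 272.4, 223.8]
tool_rot: [-3.14, 0.002, 0.249]
force: [-0.3, 0.6, -2.0]
width: 13.2
clock: 17.63
eef_pos: [508.2, 271.7, 223.8]
tool_rot: [3.14, 0.001, 0.243]
force: [0.7, 0.1, -1.8]
width: 13.1
t 17.73 pos [508.5 271.8 224. ] rot [3.1406e+00 3.0000e-04 2.4230e-01] w 12.9 F [-0.1  0.4 -1.6]
ROW [ 0.009 -0.148  0.975] [ 0.06  0.02 -0.33]
```

View pics/z8.png

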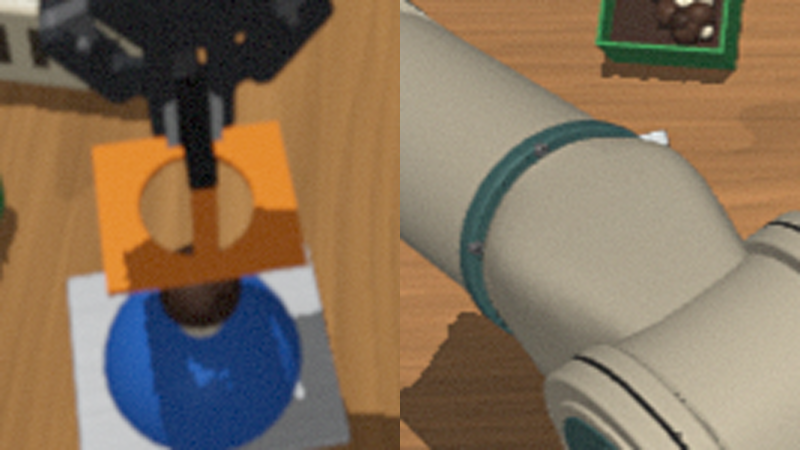

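```bash
python3 - <<'E'
from h import *
n="side";I=snap(n)["img"].astype(float)
F={n:I[...,0]-I[...,2]}
s=ctrl.read_state();print(s["eef_pos"],s["tool_rot"])
for z in(154,156,158): print(z,contour_fit(box(100,84,0,5),F,[508.3,272.5,.243],z=z))
E
```

```text
[508.48760015 272.04133502 224.04404567] [3.14086569e+00 1.63147642e-04 2.42495619e-01]
154 (array([5.08612773e+02, 2.70599970e+02, 2.41575399e-01]), 187, np.float64(0.2788418402680054), {'side': np.float64(0.0857794256938935)})
156 (array([5.08369407e+02, 2.71786621e+02, 2.41248563e-01]), 189, np.float64(0.2093750525547916), {'side': np.float64(-0.029749767527153945)})
158 (array([5.08150679e+02, 2.72982286e+02, 2.42087022e-01]), 189, np.float64(0.1808538150340214), {'side': np.float64(-0.12542942881121408)})
```

```bash
python3 -m creep '0 -0.1 0 0 0 -0.3 1;0 -0.14 0 0 0 -0.3 1;0 -0.14 0.1 0 0 -0.3 1;0 -0.14 0.3 0 0 -0.3 1;0 -0.14 0.5 0 0 -0.3 1;0 -0.14 0.7 0 0 -0.3 1;0 -0.14 0.8 0 0 -0.3 1;0 -0.14 0.8 0 0 -0.3 1;0 -0.14 0.8 0 0 -0.3 1'; python3 - <<'E'
from h import *
n="side";I=snap(n,"s13")["img"].astype(float)
go(507.4,277.6,185,.248)
s=ctrl.read_state()
print(contour_fit(box(100,84,0,5),{n:I[...,0]-I[...,2]},[508.3,277,.243],z=s["eef_pos"][2]-68.2))
overlay(n,C[n]["img"],[],230,300,130,140,4,"g1")
E
```

```text
clock: 18.53
eef_pos: [506.7, 278.7, 191.6]
tool_rot: [3.142, 0.001, 0.249]
force: [0.0, 0.8, -1.9]
width: 13.2
t 18.58 pos [507.  278.9 192. ] rot [-3.1414 -0.      0.2493] w 13.3 F [ 0.8  0.8 -1.3]
ROW [0.003 0.033 0.175] [-0.01 -0.    0.07]
(array([5.06372860e+02, 2.79083520e+02, 2.46110961e-01]), 185, np.float64(0.20875826436048195), {'side': np.float64(-0.1098137733767146)})
```

View pics/g1.png

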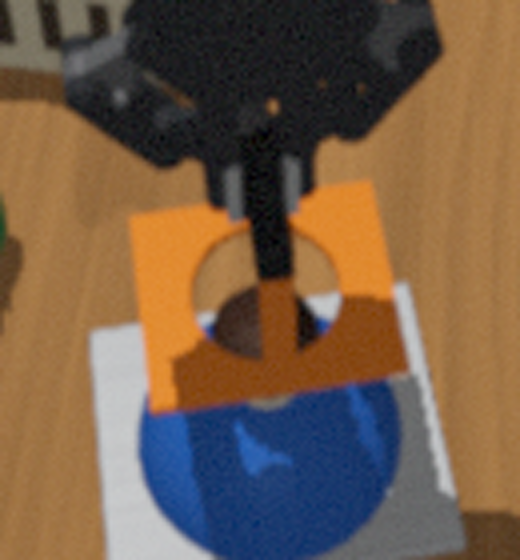

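```bash
python3 -m creep '0.01 0.03 0.05 0 0 0 1;0.01 0.03 0.12 0 0 0 1;0.01 0.03 0.175 0 0 0 1;0.01 0.03 0.175 0 0 0 1;0.01 0.03 0.175 0 0 0 1;0.01 0.03 0.175 0 0 0 1;0.01 0.03 0.175 0 0 0 1;0.01 0.03 0.175 0 0 0 1'; python3 - <<'E'
from h import *
n="side";I=snap(n,"s14")["img"].astype(float);snap("top","t14")
go(507.4,277.6,185,.248)
s=ctrl.read_state()
print(contour_fit(box(100,84,0,5),{n:I[...,0]-I[...,2]},[507,277,.243],z=s["eef_pos"][2]-68.2))
R=Ro.from_euler("z",.248).as_matrix()
overlay(n,np.clip(I*1.6,0,255).astype(np.uint8),[(place(CAP*[.96,.96,1],507.5,278.2,0,55),(255,255,0)),(place(circ(29.5,0),507.5,278,0,117),(0,255,0)),(np.array([[507.4,277.6,102+a] for a in(0,1,.5)]),(255,255,255))],240,320,110,110,5,"g2")
E
```

```text
clock: 19.25
eef_pos: [507.7, 277.7, 185.2]
tool_rot: [-3.142, -0.0, 0.249]
force: [0.8, 0.3, -2.1]
width: 13.0
t 19.35 pos [507.7 277.7 185.1] rot [-3.1416e+00 -2.0000e-04  2.4920e-01] w 13.4 F [ 1.1  0.7 -0.9]
ROW [-0.007 -0.     0.004] [-0.   -0.01  0.07]
(array([5.07391332e+02, 2.77971781e+02, 2.45135802e-01]), 181, np.float64(0.21996730346890703), {'side': np.float64(-0.06979748584998528)})
```

View pics/g2.png

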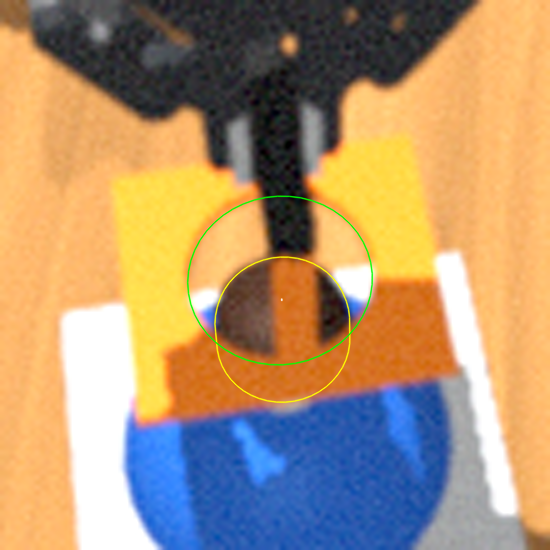

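View pics/s14.png

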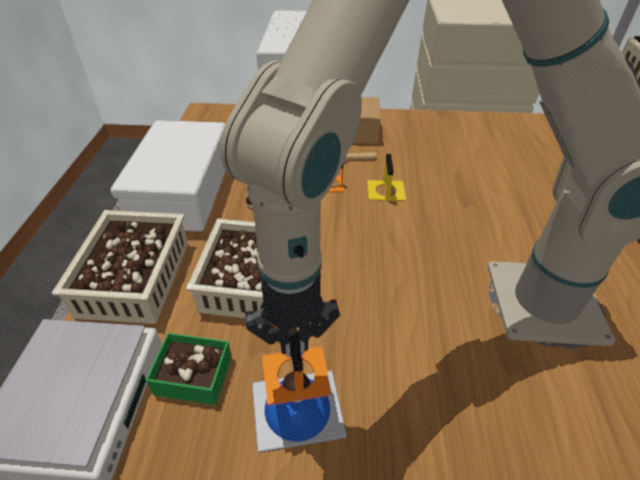

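```bash
python3 -m creep '0 0 0 0 0 0 1;0 0 0 0 0 0 1;0 0 0 0 0 0 1;0 0 0 0 0 0 1'; python3 -c "
from cell import ctrl
print(abs(ctrl.read_state()['qd']).max()); print(ctrl.finish_job())"
```

```text
clock: 19.68
eef_pos: [507.6, 277.6, 185.0]
tool_rot: [3.142, -0.0, 0.249]
force: [0.3, 0.6, -1.7]
width: 12.9
0.0018900289454687174
the job is handed in; nothing more can be done
None
```

The mushroom is balanced on the dome's crown and released, and the gauge is held still and level above its cap. I handed the job in at about 19.7 s.

- **Mushroom:** After I let go it stayed standing in every later picture. The cameras put its cap about 1–3 mm off the crown towards −y, which I take to be a lean of roughly 1–3°. I did not correct this.
- **Gauge:** I took the large orange one by its bar and carried it across with its underside at least about 140 mm above the bench. It ends over the cap where the cameras show it, not over the crown. At the last check:

| | Tool pose | Side-camera fit of the plate | Target |
|---|---|---|---|
| x, y (mm) | 507.6, 277.6 | 507.4, 278.0 | 507.4, 277.6 (estimated cap top) |
| Yaw (rad) | 0.249 | 0.245 | 0.248 (stand's base plate) |
| Underside height (mm) | about 117 | – | 117 (about 15 above the cap) |

- **Forces:** Readings showed no unexpected contact. The highest was about 10 N, when I set the mushroom down on the dome.
- **Disagreements and gaps:**
    - The two cameras disagree by about 1.5 mm on the stand's y position.
    - The arm hides the stand from the top camera in the final pose, so the last check rests on the side camera and the tool pose.
    - I did not measure the bystanders again. Those still visible in the last side picture looked unmoved.

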